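Load the die cassette into the desk punch and lock it with the cam knob

TASK

Put the blue die cassette into the open bay of the desk punch, fully home, then turn the red lock knob clockwise until the sprung pin drops into the notch of its cam, and let go. Stop as soon as the pin is in: do not force the knob on against the notch. Leave the orange cassette and the other things on the desk where they are.

Things in the scene. Friction and masses are not known exactly. Their poses are not given: they have to be found in the camera images.
- blue_die_rib (a point): Blue die cassette, about 0.35 kg, loose, upright on the desk: block 50 (x) by 120 (y) by 50 mm high, its lowest 14 mm a steel foot of 44 by 114 mm (lead-in), on top a grip rib 14 mm thick (x), 44 long (y), 40 high. Point: centre of the rib, 70 mm above the cassette's underside, 20 mm above the block's top. z up. Same either way round.
- orange_die_rib (a point): The spare cassette, orange, the same shape; same point. Not to be moved.
- bay_seat (a point): Centre of the bay's floor in the white desk punch (fixed; deck 190 by 260 mm, 70 mm above the desk). Bay: pocket open at the top, 54 (x) by 124 mm (y), 40 mm deep, 2 mm play round the cassette, its floor 30 mm above the desk. y along the bay, z up. Fully home: the cassette's underside rests on this floor, its rib centre 70 mm above this point.
- knob_grip (a point): Centre of the lock knob's red bar grip, on the vertical turning axis, 96 mm from the bay centre towards the punch's -y, 48 mm above the deck. Bar 46 mm long (this frame's x, turns with it), 14 thick (y), 32 high (z up), thin neck below. A steel tongue under it (top 18 mm above deck) swings over the cassette's end as the knob turns, 2 mm clear if the cassette is fully home, else blocked.
- lock_knob (a joint): Knob angle (rad), growing clockwise seen from above; starts between 0 and 0.25. Turning takes about 0.13 N m, and 0.2 N m on a 2 mm rise of the cam which the pin climbs 0.55 to 0.3 rad before the notch. The notch meets the pin somewhere between 0.75 and 1.35 rad: the pin's bracket was clamped on by hand and sits differently each time.
- cam: Steel cam disc under the knob, turning with it; radius 28 to 30 mm, 1 to 12 mm above the deck, origin on the axis at deck height, z up. One notch 10.5 mm wide with straight flanks. With the pin in, the knob has about 0.05 rad of play each way, then stands hard against the pin. The pin bends above 18 N, about 0.5 N m of turning at the knob.
- pin (a joint): Travel (m) of the sprung follower pin: 8 mm brass pin, yellow carrier, grey bracket at the punch's -y end, top 14 mm above the deck, pressed on the cam with 6 to 9 N. About 0 on the cam's rim at the start, -0.002 from the rise to the notch, +0.007 when fully dropped into the notch. The drop takes about 0.1 s.
- stapler: Bystander: red and black stapler, 36 by 140 by 53 mm, loose; origin under its centre.
- mug: Bystander: white mug, 80 mm wide, 90 mm high, loose; origin under its centre.
- phone: Bystander: black cordless phone in its charger, 80 by 80 by 150 mm, loose; origin under its centre.
- pen_pot: Bystander: black pot with pens, 74 mm wide, loose; origin under its centre.
- tape: Bystander: black tape dispenser, 55 by 130 by 80 mm, loose; origin under its centre.

How it is judged:
By the outcome, as a careful person would: the job done as asked, in the order asked, and still so for the second after the job is handed in, with the robot touching nothing.
It also fails if it takes over 69 s, if anything falls off the work surface, if the arm or the gripper's body presses on something with over 40 N, if the wrist force passes 120 N, or if a joint passes its speed limit or range.

ROBOT

A 6-joint arm with a two-finger parallel gripper is mounted at the origin on the work surface. World frame = base frame: x ahead of the robot, y to its left, z up, the work surface at z = 0. Lengths are in mm, angles in rad, forces in N, time in s.
With the tool pointing down it reaches from about 275 to 725 mm from the base axis. Payload 5.6 kg.
Tool frame: the origin (TCP) lies on the centre line of the jaws, within the pads' length; the fingertips stand 8 mm ahead of it and the grasp point (between the pads) lies 11 mm behind it; z points along the fingers, x is the direction in which the jaws open and shut, and the axes are right-handed (so a half turn about z gives the same grasp; the last joint's range is limited). The gripper opens to 85 mm and grips with 20 to 120 N. Pads are 22 mm wide; open, the fingers measure 114 mm over their backs; the gripper's body (76 mm by 85 mm) begins 54 mm behind the grasp point. The pads swing forward as they close: fully open they stand 13 mm farther back than shut.
Start: joints at [-0.984, 0.255, 0.108, 0, -1.424, -0.285], TCP at [163.501, -525.129, 239.283] pointing down, gripper open.
Joint ranges: [-2.95, 2.95], [-1.21, 1.97], [-1.09, 1.5], [-2.87, 1.71], [-2.94, -0.07], [-3.05, 3.05]. Speed limits (rad/s): [2.57, 2.57, 3.14, 3.14, 3.14, 3.14].

INTERFACE

Orientations are given as a rotation vector (axis times angle).
In Python, from bench import bot, camera gives the robot as it stands. The module is installed in compiled form; this text tells all that it offers.
- The arm moves only by the tool arm_command, never from a script. Its argument "motion" is a list of rows, each a list of 7 numbers: the closure in counts, from 0 (fully open) to 255 (shut), then the shift along the tool's x, y, z in m, then the turn, a rotation vector about the tool's x, y, z in rad. A call has 1 to 10 rows; each row shifts and turns the commanded pose from where the row before left it, along the tool's axes as they then stand; what a row does not reach is not made up. A row lasts 1/12 s, in which the tool goes at most 41.7 mm and 7.16 degrees, less where a joint would pass 70% of its speed; a pose out of reach is approached as far as the arm can. A call is refused whole if a number of a shift passes 0.0417 or a number of a turn 0.125, either way. A call with a gripper value outside its range is refused whole. The fingers move at their own pace and stop on an object; "grip_force" is the grip in N (left out, the last holds). Time passes only in rows, so rows that do not move let the fingers close. It gives the time, the measured TCP pose, the force and the opening at its end, in the units of the state.
- bot.get_state(): the state, without advancing time (a new reading comes with each control period).
- camera(name): name is "scene" or "top" or "wrist"; returns a dict with "pixels" (400x640x3 uint8, red, green, blue), "camera_matrix" (3x3 intrinsics, pixels), "D" ([k1, k2, p1, p2, k3] as OpenCV has them; the pictures are not rectified), "eye" and "rotation" of the camera in the world. Camera axes: x right, y up, looking along -z (the intrinsics and any distortion apply to the point x, -y, -z); pixel columns grow to the right and rows downward; lengths in mm; the calibration is good to about 2 mm. A picture is of the moment at which its call begins. There is no depth.
- bot.finish_job(): hands the job in, once; it reports no verdict.
The state is a dict: "time_s": time; "qpos": joint angles; "joint_vel": joint speeds; "joint_torque": joint torques, N m; "eef_pos": TCP position; "orientation": TCP orientation; "ft_force": force on the tool from outside, world axes, zero at the start; "torque": the same for the moment, N m; "opening": finger opening in mm.
Only numpy, scipy, OpenCV 4.12 (cv2) and the standard library are available. Lean on these libraries where they do the work, as an engineer would, in place of code of your own. Each camera call takes 0.05 s, during which the arm holds its last target. There are 200 camera calls.

## Working session

There is one attempt and no reset: what is moved stays moved. The work goes in short steps, Python scripts to look and compute and a tool call to move; the robot and the scene stay as the last step left them, time stands still between calls to the robot, and variables do not carry over. Pictures are saved under pics/ and viewed, about 8 in all and at most 12, crops included, and the job is handed in when it is done.

Besides the shell and the picture viewer there is one more tool, called after "Call:" as name(argument=value, ...), one argument or row to a line, values as JSON. arm_command: Moves the arm, as the interface text tells. Its arguments: {"type":"object","properties":{"motion":{"type":"array"},"grip_force":{"type":"number"}},"required":["motion"]}

```bash
mkdir -p pics; cat > h.py <<'E'
import numpy as np, cv2
from bench import bot, camera
from scipy.spatial.transform import Rotation as R
def snap(name,fn,crop=None,scale=1):
    c=camera(name); im=c["pixels"][:,:,::-1]
    np.savez('pics/'+fn+'.npz',**{k:np.array(v) for k,v in c.items()})
    if crop: x0,y0,x1,y1=crop; im=im[y0:y1,x0:x1]
    cv2.imwrite('pics/'+fn+'.png',cv2.resize(im,None,fx=scale,fy=scale,interpolation=cv2.INTER_CUBIC)); return c
def world(c,uv,z):
    uv=np.array(uv,float).reshape(-1,1,2)
    n=cv2.undistortPoints(uv,c["camera_matrix"],c["D"]).reshape(-1,2)
    d=np.c_[n[:,0],-n[:,1],-np.ones(len(n))]@np.array(c["rotation"]).T
    e=np.array(c["eye"]); z=np.broadcast_to(z,len(n))
    return e+d*((z-e[2])/d[:,2])[:,None]
def proj(c,P):
    p=(np.array(P,float).reshape(-1,3)-c["eye"])@np.array(c["rotation"])
    return cv2.projectPoints((p*[1,-1,-1]).reshape(-1,1,3),np.zeros(3),np.zeros(3),c["camera_matrix"],c["D"])[0].reshape(-1,2)
E
python3 - <<'E'
from h import *
c=snap("top","top1",None,1.25); d=snap("scene","sc1",None,1.25)
for k in (c,d): print(k["eye"],k["rotation"],k["camera_matrix"],k["D"])
s=bot.get_state(); print(s)
E
```

```text
[ 457.81539289  -62.35409803 1511.29005601] [ 0.07646499 -0.04631405 -1.5957215 ] [[422.75779486   0.         324.50539349]
 [  0.         422.75779486 208.81567191]
 [  0.           0.           1.        ]] [0.00614756 0.         0.         0.         0.        ]
[1300.6542281  -304.12536298 1065.22827487] [0.59442849 0.41799206 1.21166362] [[432.24350453   0.         318.36806354]
 [  0.         432.24350453 200.347703  ]
 [  0.           0.           1.        ]] [-0.01257825  0.          0.          0.          0.        ]
{'time_s': 0.1, 'qpos': array([-9.84375908e-01,  2.55657357e-01,  1.07148202e-01, -4.00710000e-04,
       -1.42387529e+00, -2.84609099e-01]), 'joint_vel': array([0.0008847 , 0.00024363, 0.00455043, 0.00208462, 0.00093601,
       0.00092466]), 'joint_torque': array([-4.94020293e-03, -3.87604415e+01,  2.38474149e+01,  5.37809059e+00,
       -3.80610523e-03, -1.06837615e-05]), 'eef_pos': array([ 163.41823411, -524.72707468,  238.51119863]), 'orientation': array([-1.86150888e+00, -2.52900546e+00, -1.43936256e-03]), 'ft_force': array([-0.21605526,  0.7275187 , -0.57251274]), 'torque': array([ 0.03391375,  0.0154134 , -0.01671254]), 'opening': 85.18474484935959}
```

View pics/top1.png

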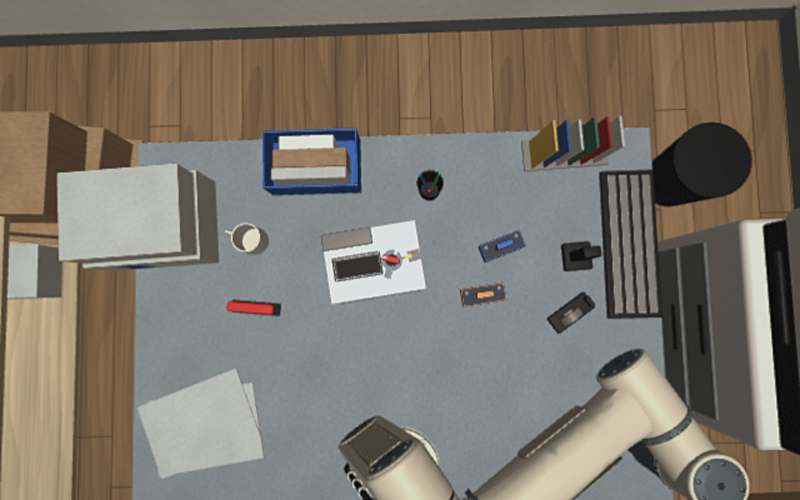

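View pics/sc1.png

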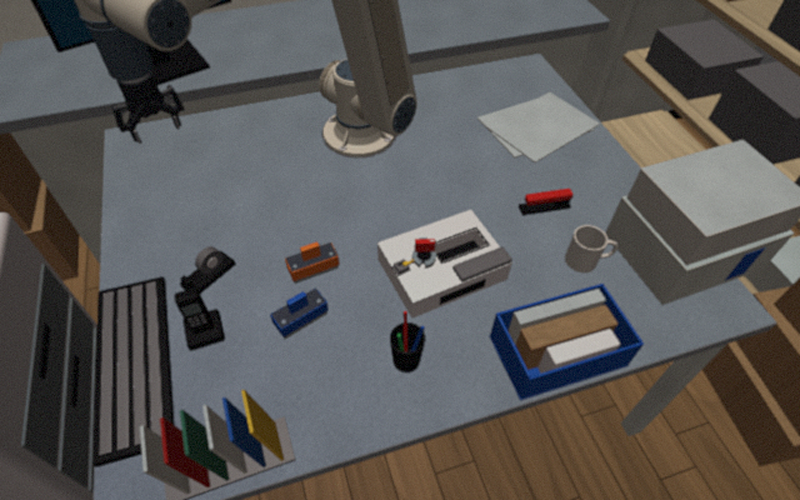

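The top view shows the blue rib at about (504,244), orange at (486,295), the bay at (357,266) and the knob at (392,259), all in 1.25x pixels. The scene view agrees. The camera's "rotation" is a rotation vector, so I'll fix the helper and enlarge a crop.

```bash
sed -i 's/np.array(c\["rotation"\])/R.from_rotvec(c["rotation"]).as_matrix()/' h.py
python3 - <<'E'
from h import *
c=np.load('pics/top1.npz')
im=c["pixels"][:,:,::-1]
a=cv2.resize(im[170:250,250:350],None,fx=7,fy=7,interpolation=cv2.INTER_CUBIC)[:, :]
b=cv2.resize(im[180:250,365:425],None,fx=5,fy=5,interpolation=cv2.INTER_CUBIC)
a=cv2.resize(a,(500,400)) # 5x
o=np.zeros((400,800,3),np.uint8); o[:,:500]=a; o[:350,500:]=b; cv2.imwrite('pics/crop1.png',o)
print(world(c,[[504/1.25,244/1.25],[486/1.25,295/1.25]],70), world(c,[[357/1.25,266/1.25]],70), world(c,[[392/1.25,259/1.25]],118))
E
```

```text
[[ 610.13060796 -306.07319468   70.        ]
 [ 472.38672702 -251.93797762   70.        ]] [[560.53630729  97.34807697  70.        ]] [[573.22972097  -1.1089243  118.        ]]
```

View pics/crop1.png

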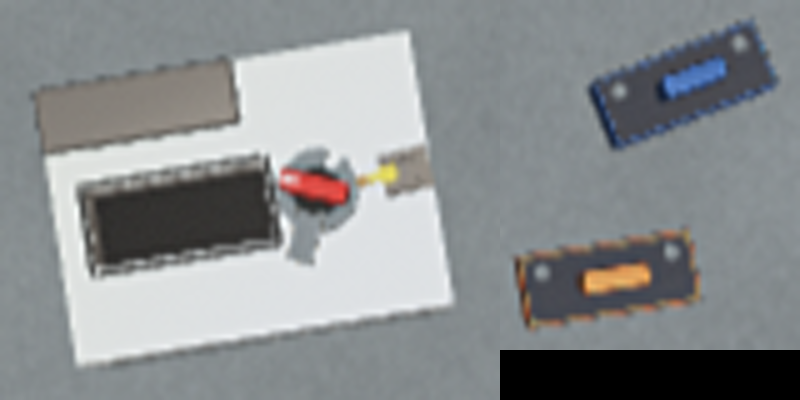

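```bash
cat > m.py <<'E'
from h import *
c=np.load('pics/top1.npz')
A=lambda p:[[250+x/5,170+y/5] for x,y in p]
B=lambda p:[[365+(x-500)/5,180+y/5] for x,y in p]
bay=world(c,A([(78,187),(268,155),(282,245),(93,277)]),70)
deck=world(c,A([(37,92),(408,31),(453,304),(78,366)]),70)
blue=world(c,B([(592,85),(755,21),(778,83),(617,148)]),50)
rib=world(c,B([(694,78)]),90)
knob=world(c,A([(315,187),(282,179),(349,194)]),134)
for n,q in (('bay',bay),('deck',deck),('blue',blue)):
    print(n,q.mean(0),[np.linalg.norm(q[i]-q[i-1]).round() for i in range(4)],np.degrees([np.arctan2(*(q[0]-q[1])[:2]),np.arctan2(*(q[3]-q[2])[:2])]))
print(rib,knob)
print(R.from_rotvec(bot.get_state()['orientation']).as_matrix().round(3))
E
python3 m.py
```

```text
bay [559.17431121  95.85238902  70.        ] [np.float64(63.0), np.float64(132.0), np.float64(63.0), np.float64(131.0)] [-8.05347825 -8.11769992]
deck [570.63011465  52.02136844  70.        ] [np.float64(191.0), np.float64(259.0), np.float64(190.0), np.float64(259.0)] [-7.81084823 -7.91100717]
blue [ 606.64274055 -305.4430881    50.        ] [np.float64(47.0), np.float64(122.0), np.float64(46.0), np.float64(120.0)] [-19.96655191 -20.49990496]
[[ 606.60844593 -304.64960556   90.        ]] [[ 5.71300618e+02  1.66217432e-01  1.34000000e+02]
 [ 5.77130588e+02  2.16555467e+01  1.34000000e+02]
 [ 5.66115841e+02 -2.19669953e+01  1.34000000e+02]]
[[-0.297  0.955 -0.001]
 [ 0.955  0.297  0.002]
 [ 0.002 -0.    -1.   ]]
```

Call:
arm_command(
  motion=[
    [0,0.006,0.0376,0,0,0,0],
    [0,0.006,0.0376,0,0,0,0],
    [0,0.006,0.0376,0,0,0,0],
    [0,0.006,0.0376,0,0,0,0],
    [0,0.006,0.0376,0,0,0,0],
    [0,0.006,0.0376,0,0,0,0],
    [0,0.006,0.0376,0,0,0,0],
    [0,0.006,0.0376,0,0,0,0],
    [0,0.006,0.0376,0,0,0,0],
    [0,0.006,0.0376,0,0,0,0],
  ],
)

```text
time_s: 0.93
eef_pos: [506.0, -354.7, 238.8]
orientation: [-1.862, -2.53, 0.0]
ft_force: [1.0, -1.7, 1.2]
opening: 85.2
```

Call:
arm_command(
  motion=[
    [0,0.006,0.0376,0,0,0,0],
    [0,0.006,0.0376,0,0,0,0],
    [0,0.006,0.0376,0,0,0,0],
    [0,0,0,0,0,0,-0.116],
    [0,0,0,0,0,0,-0.116],
    [0,0,0,0,0,0,-0.116],
    [0,0,0,0,0,0,-0.116],
    [0,0,0,0,0,0,-0.116],
    [0,0,0,0,0,0,-0.116],
    [0,0,0,0,0,0,-0.116],
  ],
)

```text
time_s: 1.77
eef_pos: [606.9, -305.2, 238.5]
orientation: [-0.702, -3.061, -0.001]
ft_force: [-0.3, -0.6, 0.1]
opening: 85.4
```

Call:
arm_command(
  motion=[
    [0,0,0,0,0,0,-0.116],
    [0,0,0,0,0,0,-0.116],
    [0,0,0,0,0,0,-0.116],
    [0,0,0,0,0,0,-0.116],
    [0,0,0,0,0,0,-0.116],
    [0,0,0,0,0,0,-0.116],
    [0,0,0,0,0,0,-0.116],
    [0,0,0,0,0,0,0],
    [0,0,0,0,0,0,0],
  ],
)

```text
time_s: 2.52
eef_pos: [606.9, -305.3, 238.7]
orientation: [0.549, -3.092, -0.001]
ft_force: [0.1, 0.6, 0.0]
opening: 85.3
```

```bash
cat >> h.py <<'E'
def st():
    s=bot.get_state(); M=R.from_rotvec(s['orientation']).as_matrix()
    print('t',s['time_s'].__round__(2),'p',s['eef_pos'].round(1),'yaw',np.degrees(np.arctan2(M[1,0],M[0,0])).round(1),'z',M[:,2].round(3),'F',s['ft_force'].round(1),'T',s['torque'].round(2),'op',round(s['opening'],1),'q',s['qpos'].round(2)); return s,M
def go(p,yaw):  # shift in tool axes (mm) and z-turn wanted
    s,M=st(); d=M.T@(np.array(p,float)-s['eef_pos']); y=np.degrees(np.arctan2(M[1,0],M[0,0]))
    t=(y-yaw+180)%360-180; print('shift mm',d.round(1),'turn z',np.radians(t).round(3))
E
python3 - <<'E'
from h import *
go([606.6,-305,66],200.2)
c=snap("wrist","w1"); print(c["eye"],proj(c,[[606.6,-305,90],[606.6,-305,50]]))
E
```

```text
t 2.52 p [ 606.9 -305.3  238.7] yaw -159.9 z [-0.001  0.    -1.   ] F [0.1 0.6 0. ] T [-0.01 -0.04  0.03] op 85.3 q [-0.24  0.53  0.51 -0.   -1.56  0.59]
shift mm [  0.    0.2 172.7] turn z -0.001
[ 631.57638219 -370.96987979  373.27995636] [[325.38716989 192.48181776]
 [325.29383791 182.73291722]]
```

View pics/w1.png

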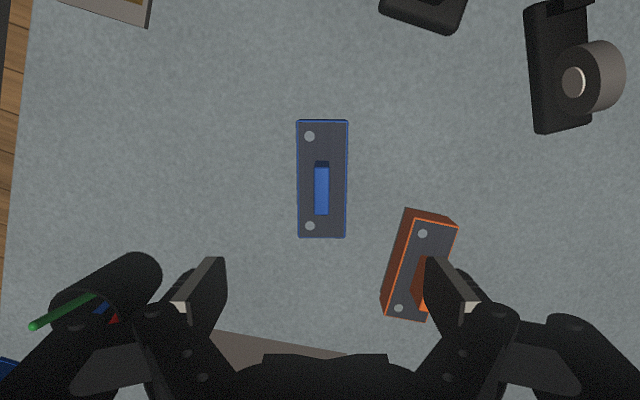

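The wrist view shows the blue rib's top at (321.5,190), lined up with the tool and about 4 px from prediction. I'll turn that into a correction.

```bash
python3 - <<'E'
from h import *
c=np.load('pics/w1.npz')
print(world(c,[[321.5,190]],90),world(c,[[296.5,121],[347.5,121],[347,238],[297,238]],50).mean(0))
q=world(c,[[296.5,121],[347.5,121],[347,238],[297,238]],50);print(q, np.degrees(np.arctan2(*(q[3]-q[0])[:2])))
E
```

```text
[[ 610.56243665 -305.92585652   90.        ]] [ 609.81583075 -304.27781308   50.        ]
[[ 652.70017617 -351.54753871   50.        ]
 [ 607.49004321 -368.15795181   50.        ]
 [ 565.12301432 -257.66778393   50.        ]
 [ 613.9500893  -239.73797789   50.        ]] -19.114894967121458
```

Call:
arm_command(
  motion=[
    [0,-0.002,0,0.025,0,0,0],
    [0,0,0,0.025,0,0,0],
    [0,0,0,0.025,0,0,0],
    [0,0,0,0.025,0,0,0],
    [0,0,0,0.025,0,0,0],
    [0,0,0,0.025,0,0,0],
    [0,0,0,0.012,0,0,0],
    [0,0,0,0.007,0,0,0],
    [0,0,0,0.004,0,0,0],
    [0,0,0,0,0,0,0],
  ],
  grip_force=60,
)

```text
time_s: 3.4
eef_pos: [608.9, -304.7, 66.0]
orientation: [0.553, -3.092, -0.0]
ft_force: [-1.0, -1.0, 0.2]
opening: 85.5
```

Call:
arm_command(
  motion=[
    [255,0,0,0,0,0,0],
    [255,0,0,0,0,0,0],
    [255,0,0,0,0,0,0],
    [255,0,0,0,0,0,0],
    [255,0,0,0,0,0,0],
    [255,0,0,0,0,0,0],
    [255,0,0,0,0,0,0],
    [255,0,0,0,0,0,0],
    [255,0,0,0,0,0,0],
    [255,0,0,0,0,0,0],
  ],
)

```text
time_s: 4.23
eef_pos: [609.1, -304.7, 66.6]
orientation: [-0.555, 3.092, -0.0]
ft_force: [-0.7, 0.7, 1.5]
opening: 13.1
```

```bash
python3 - <<'E'
from h import *
st()
E
```

```text
t 4.23 p [ 609.1 -304.7   66.6] yaw -159.7 z [ 0. -0. -1.] F [-0.7  0.7  1.5] T [ 0.19  0.12 -0.  ] op 13.1 q [-0.24  0.6   0.2   0.   -1.17  0.59]
```

Call:
arm_command(
  motion=[
    [255,0,0,-0.01,0,0,0],
    [255,0,0,-0.02,0,0,0],
    [255,0,0,-0.03,0,0,0],
    [255,0,0,-0.03,0,0,0],
    [255,0,0,-0.03,0,0,0],
    [255,0,0,-0.025,0,0,0],
    [255,0,0,-0.015,0,0,0],
    [255,0,0,-0.005,0,0,0],
    [255,-0.004,0.017,0,0,0,0],
    [255,-0.006,0.025,0,0,0,0],
  ],
)

```text
time_s: 5.07
eef_pos: [603.0, -262.7, 229.5]
orientation: [0.55, -3.091, -0.002]
ft_force: [0.8, 1.1, -2.5]
opening: 12.8
```

Call:
arm_command(
  motion=[
    [255,-0.0082,0.035,0,0,0,0],
    [255,-0.0082,0.035,0,0,0,0],
    [255,-0.0082,0.035,0,0,0,0],
    [255,-0.0082,0.035,0,0,0,0],
    [255,-0.0082,0.035,0,0,0,0],
    [255,-0.0082,0.035,0,0,0,0],
    [255,-0.0082,0.035,0,0,0,0],
    [255,-0.0082,0.035,0,0,0,0],
    [255,-0.0082,0.035,0,0,0,0],
    [255,-0.006,0.025,0,0,0,0],
  ],
)

```text
time_s: 5.9
eef_pos: [558.7, 87.4, 229.9]
orientation: [0.556, -3.089, -0.001]
ft_force: [0.4, -0.1, -2.4]
opening: 12.8
```

Call:
arm_command(
  motion=[
    [255,-0.002,0.0105,0,0,0,0],
    [255,0,0,0,0,0,0.072],
    [255,0,0,0,0,0,0.072],
    [255,0,0,0,0,0,0.072],
    [255,0,0,0,0,0,0],
    [255,0,0,0,0,0,0],
  ],
)

```text
time_s: 6.4
eef_pos: [558.1, 94.9, 230.4]
orientation: [0.221, -3.132, 0.001]
ft_force: [-0.7, -0.1, -3.5]
opening: 13.2
```

```bash
python3 - <<'E'
from h import *
go([559,95.5,96],187.9)
c=snap("wrist","w2",None,1.25); print(c["eye"])
y=np.radians(7.9);X=np.array([np.cos(y),np.sin(y),0]);Y=np.array([-np.sin(y),np.cos(y),0]);b=np.array([559,95.5,0])
print(proj(c,[b+i*27*X+j*62*Y+[0,0,70] for i,j in((1,1),(1,-1),(-1,-1),(-1,1))])*1.25)
E
```

```text
t 6.4 p [558.1  94.9 230.4] yaw -171.9 z [-0.002 -0.    -1.   ] F [-0.7 -0.1 -3.5] T [-0.04 -0.01  0.  ] op 13.2 q [ 0.44  0.29  0.13 -0.   -1.42 -0.3 ]
shift mm [ -1.2   0.5 134.4] turn z 0.003
[568.77223567  25.75694288 365.0122832 ]
[[369.73676054 315.35593067]
 [366.12733074 149.20366806]
 [444.53603043 149.48262926]
 [439.94965701 315.5280326 ]]
```

View pics/w2.png

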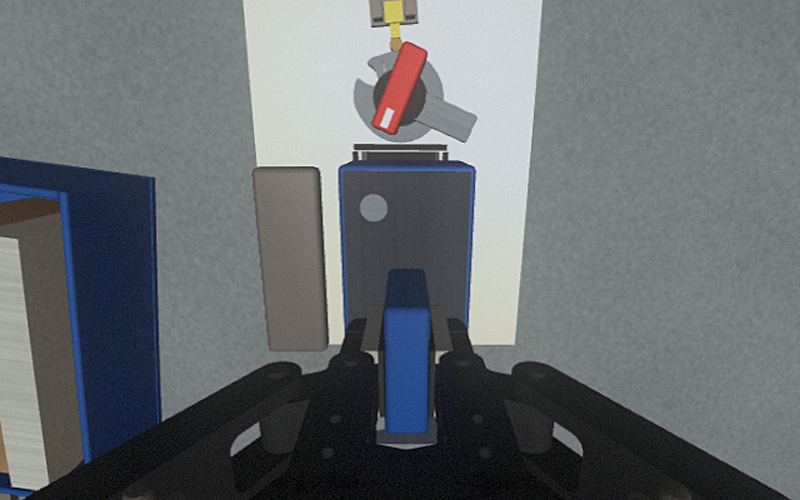

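The wrist view shows the cassette square in the jaws. Its far top edge runs (341,167)–(475,167), the bay's rim about (353..447,148), the knob bar's centre is about (399,88) and the pin is at (395,45). I'll enlarge it.

```bash
python3 - <<'E'
from h import *
c=np.load('pics/w2.npz'); im=c["pixels"][20:140,260:400,::-1]
cv2.imwrite('pics/crop2.png',cv2.resize(im,None,fx=5,fy=5,interpolation=cv2.INTER_CUBIC))
E
```

```text
(no output)
```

View pics/crop2.png

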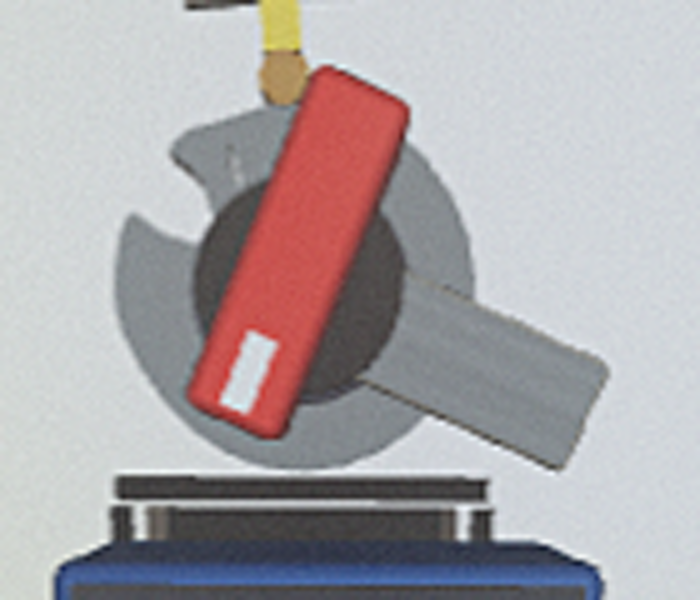

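```bash
cat > m2.py <<'E'
from h import *
c=np.load('pics/w2.npz')
C=lambda p:[[260+x/5,20+y/5] for x,y in p]
y=np.radians(8.1);X=np.array([np.cos(y),np.sin(y),0]);Y=np.array([-np.sin(y),np.cos(y),0])
f=lambda n,q:print(n,q.round(1).tolist(),'local',np.c_[q@X,q@Y].round(1).tolist())
f('cas',world(c,C([(57,566),(602,566)]),214))
f('bayEdge',world(c,C([(148,508),(455,508)]),70))
f('frame',world(c,C([(112,478),(488,478)]),70))
f('axisdisc',world(c,C([(293,288)]),82))
f('knobtop',world(c,C([(300,252)]),134))
f('bay top-cam',np.array([[559.2,95.85,70],[559.2+96*np.sin(y),95.85-96*np.cos(y),70]]))
f('tcp',np.array([[558.1,94.9,0]]))
E
python3 m2.py
```

```text
cas [[590.6, 39.2, 214.0], [542.5, 32.4, 214.0]] local [[590.2, -44.4], [541.7, -44.4]]
bayEdge [[596.9, 40.1, 70.0], [544.5, 32.6, 70.0]] local [[596.6, -44.4], [543.6, -44.4]]
frame [[603.6, 35.9, 70.0], [539.7, 26.9, 70.0]] local [[602.6, -49.5], [538.0, -49.5]]
axisdisc [[576.7, 2.1, 82.0]] local [[571.2, -79.2]]
knobtop [[574.9, 1.9, 134.0]] local [[569.4, -79.1]]
bay top-cam [[559.2, 95.8, 70.0], [572.7, 0.8, 70.0]] local [[567.1, 16.1], [567.1, -79.9]]
tcp [[558.1, 94.9, 0.0]] local [[565.9, 15.3]]
```

Call:
arm_command(
  motion=[
    [255,-0.0025,0.0013,0.01,0,0,0],
    [255,0,0,0.02,0,0,0],
    [255,0,0,0.02,0,0,0],
    [255,0,0,0.02,0,0,0],
    [255,0,0,0.01,0,0,0],
    [255,0,0,0.004,0,0,0],
    [255,0,0,0,0,0,0],
    [255,0,0,0,0,0,0],
  ],
)

```text
time_s: 7.12
eef_pos: [561.5, 96.9, 148.1]
orientation: [-0.219, 3.133, -0.0]
ft_force: [-0.3, -0.7, -0.9]
opening: 13.1
```

```bash
python3 - <<'E'
from h import *
st()
c=snap("wrist","w3")
im=c["pixels"][60:200,240:400,::-1]
cv2.imwrite('pics/w3c.png',cv2.resize(im,None,fx=5,fy=4,interpolation=cv2.INTER_CUBIC))
E
```

```text
t 7.12 p [561.5  96.9 148.1] yaw -172.0 z [ 0.001 -0.    -1.   ] F [-0.3 -0.7 -0.9] T [ 0.03 -0.04 -0.03] op 13.1 q [ 0.45  0.34 -0.02  0.   -1.22 -0.31]
```

View pics/w3c.png

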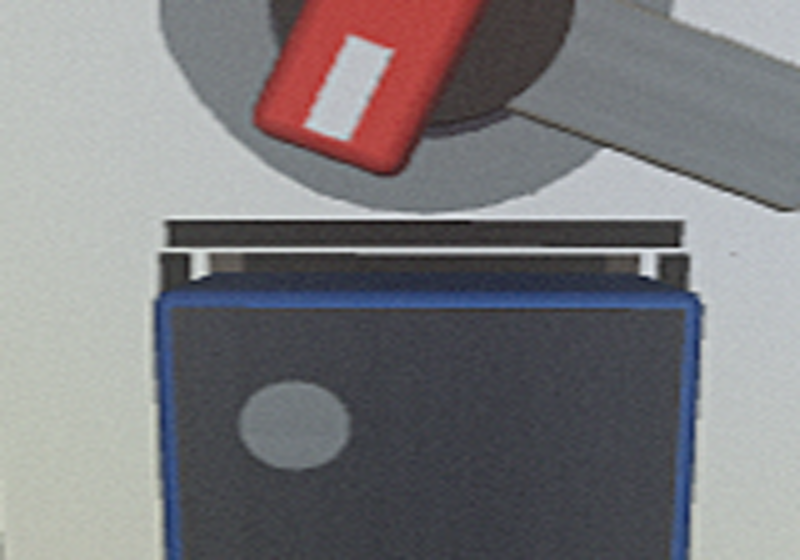

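The view from near shows the cassette's top edge at x 157–700 (row 296) and the bay mouth at x 208–640 (row 253), both in crop pixels. Next I'll get the offset between them.

```bash
cat > m3.py <<'E'
from h import *
c=np.load('pics/w3.npz')
C=lambda p:[[240+x/5,60+y/4] for x,y in p]
y=np.radians(8.1);X=np.array([np.cos(y),np.sin(y),0]);Y=np.array([-np.sin(y),np.cos(y),0])
f=lambda n,q:print(n,'local',np.c_[q@X,q@Y].round(1).tolist())
f('cas',world(c,C([(157,296),(700,296)]),131.5))
f('bayEdge',world(c,C([(208,253),(640,253)]),70))
f('frame',world(c,C([(165,219),(684,219)]),70))
f('frame2',world(c,C([(160,255),(690,255)]),70))
f('tcp',np.array([[561.5,96.9,0]]))
E
python3 m3.py
```

```text
cas local [[594.0, -42.5], [545.5, -42.5]]
bayEdge local [[597.1, -44.8], [543.3, -44.7]]
frame local [[602.3, -49.9], [538.0, -49.8]]
frame2 local [[603.1, -44.5], [537.1, -44.4]]
tcp local [[569.6, 16.8]]
```

Call:
arm_command(
  motion=[
    [255,-0.0004,-0.0002,0.005,0,0,0],
    [255,0,0,0.005,0,0,0],
    [255,0,0,0.005,0,0,0],
    [255,0,0,0.003,0,0,0],
    [255,0,0,0.003,0,0,0],
    [255,0,0,0.003,0,0,0],
    [255,0,0,0,0,0,0],
  ],
)

```text
time_s: 7.75
eef_pos: [560.9, 96.7, 122.5]
orientation: [0.218, -3.133, 0.0]
ft_force: [0.1, 0.4, -3.2]
opening: 13.3
```

Call:
arm_command(
  motion=[
    [255,0,0,0.003,0,0,0],
    [255,0,0,0.003,0,0,0],
    [255,0,0,0.003,0,0,0],
    [255,0,0,0,0,0,0],
  ],
)

```text
time_s: 8.08
eef_pos: [560.8, 96.7, 113.5]
orientation: [0.218, -3.133, 0.0]
ft_force: [0.3, -0.2, -2.5]
opening: 13.3
```

Call:
arm_command(
  motion=[
    [255,0,0,0.003,0,0,0],
    [255,0,0,0.003,0,0,0],
    [255,0,0,0.003,0,0,0],
    [255,0,0,0.002,0,0,0],
    [255,0,0,0.002,0,0,0],
    [255,0,0,0.002,0,0,0],
    [255,0,0,0,0,0,0],
  ],
)

```text
time_s: 8.67
eef_pos: [561.0, 96.7, 98.8]
orientation: [0.218, -3.133, 0.0]
ft_force: [-0.1, -0.4, -2.2]
opening: 13.1
```

Call:
arm_command(
  motion=[
    [255,0,0,0.001,0,0,0],
    [255,0,0,0.001,0,0,0],
    [255,0,0,0.001,0,0,0],
    [255,0,0,0,0,0,0],
    [255,0,0,0,0,0,0],
  ],
)

```text
time_s: 9.08
eef_pos: [561.5, 96.8, 96.6]
orientation: [-0.218, 3.133, 0.0]
ft_force: [-0.2, 0.4, -0.4]
opening: 13.1
```

Call:
arm_command(
  motion=[
    [255,0,0,0.001,0,0,0],
    [255,0,0,0.001,0,0,0],
    [255,0,0,0,0,0,0],
    [255,0,0,0,0,0,0],
  ],
)

```text
time_s: 9.42
eef_pos: [561.7, 96.8, 96.5]
orientation: [-0.219, 3.132, -0.0]
ft_force: [-4.3, 0.9, 11.1]
opening: 13.2
```

Call:
arm_command(
  motion=[
    [255,0,0,-0.0015,0,0,0],
    [150,0,0,0,0,0,0],
    [150,0,0,0,0,0,0],
    [150,0,0,0,0,0,0],
    [150,0,0,-0.005,0,0,0],
    [150,0,0,-0.015,0,0,0],
    [150,0,0,-0.03,0,0,0],
    [150,0,0,-0.03,0,0,0],
    [150,0,0,-0.005,0,0,0],
    [150,0,0,0,0,0,0],
  ],
)

```text
time_s: 10.25
eef_pos: [562.9, 97.2, 184.0]
orientation: [-0.218, 3.128, 0.002]
ft_force: [-0.7, 0.3, -0.3]
opening: 35.1
```

```bash
python3 - <<'E'
from h import *
st()
c=snap("wrist","w4",None,1.25)
E
```

```text
t 10.25 p [562.9  97.2 184. ] yaw -172.0 z [ 0.006  0.002 -1.   ] F [-0.7  0.3 -0.3] T [ 0.02 -0.   -0.06] op 35.1 q [ 0.45  0.31  0.05  0.   -1.3  -0.31]
```

View pics/w4.png

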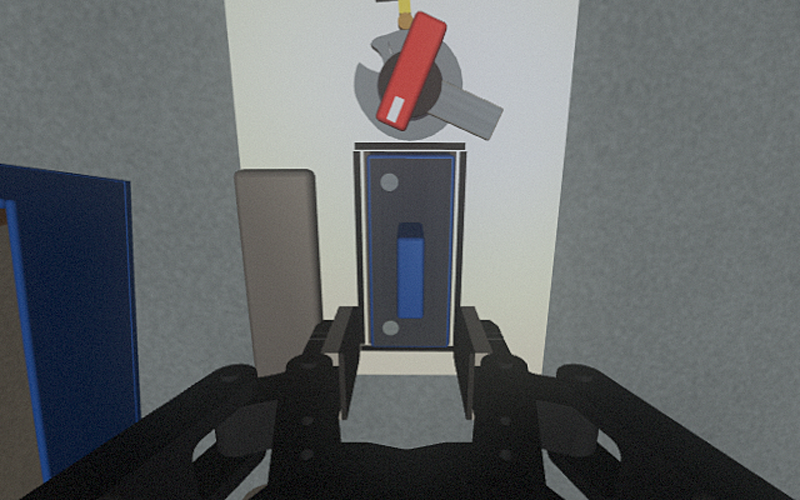

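The picture shows the blue cassette sitting level in the bay with its play around it. The knob bar's ends are at (433,15) and (391,128).

```bash
python3 - <<'E'
from h import *
c=np.load('pics/w4.npz')
y=np.radians(8.1);X=np.array([np.cos(y),np.sin(y),0]);Y=np.array([-np.sin(y),np.cos(y),0])
q=world(c,np.array([(433,15),(391,128),(412,71)])/1.25,134); print(q,q@X,q@Y)
d=q[0]-q[1]; print('bar angle deg',np.degrees(np.arctan2(d[1],d[0])))
r=world(c,np.array([(369,155),(452,155),(452,348),(369,348)])/1.25,80); print((r@X).round(1),(r@Y).round(1))
k=q[2].copy();
go([574.5,2.0,184],188)
E
```

```text
[[569.45265262 -19.89877961 134.        ]
 [580.38228556  25.48405823 134.        ]
 [574.7656263    1.91311714 134.        ]] [560.96783548 578.18292842 569.30112824] [-99.93684286 -56.54675849 -79.0911536 ]
bar angle deg -103.54079064381719
[592.8 546.5 543.1 596. ] [-43.1 -43.   76.7  76.8]
t 10.3 p [561.8  97.1 181.8] yaw -172.0 z [ 0.002  0.001 -1.   ] F [-0.1  0.2 -0.7] T [ 0.01  0.09 -0.03] op 35.3 q [ 0.45  0.32  0.05 -0.   -1.3  -0.31]
shift mm [  0.6 -95.9  -2.3] turn z -0.001
```

Call:
arm_command(
  motion=[
    [150,0,-0.024,0,0,0,0],
    [150,0,-0.024,0,0,0,0],
    [150,0,-0.024,0,0,0,0],
    [150,0,-0.024,0,0,0,0],
    [150,0,0,0,0,0,0.094],
    [150,0,0,0,0,0,0.094],
    [150,0,0,0,0,0,0.094],
    [150,0,0,0,0,0,0.094],
    [150,0,0,0,0,0,0],
    [150,0,0,0,0,0,0],
  ],
)

```text
time_s: 11.13
eef_pos: [574.0, 1.6, 179.5]
orientation: [-0.367, -3.118, 0.001]
ft_force: [0.3, -0.5, 0.3]
opening: 35.1
```

```bash
python3 - <<'E'
from h import *
go([575.2,2.1,112],166.5)
c=snap("wrist","w5",None,1.25); print(proj(c,[[575.2,2.1,134]])*1.25)
E
```

```text
t 11.13 p [574.    1.6 179.5] yaw 166.6 z [-0.002 -0.    -1.   ] F [ 0.3 -0.5  0.3] T [0.   0.04 0.02] op 35.1 q [ 0.27  0.33  0.06 -0.   -1.3  -0.51]
shift mm [-1.2  0.8 67.5] turn z 0.001
[[405.47136971 294.68551944]]
```

View pics/w5.png

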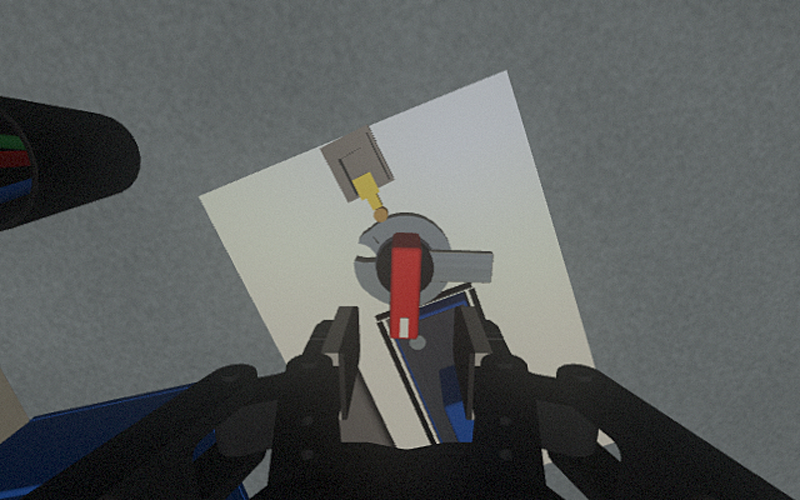

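The bar stands upright in the image at (405,292), within 3 px of prediction, with the jaws straddling it. The pin is visible at (380,213). Going down to grip.

Call:
arm_command(
  motion=[
    [150,-0.001,0.0003,0.015,0,0,0],
    [150,0,0,0.015,0,0,0],
    [150,0,0,0.015,0,0,0],
    [150,0,0,0.012,0,0,0],
    [150,0,0,0.007,0,0,0],
    [150,0,0,0.003,0,0,0],
    [150,0,0,0,0,0,0],
    [150,0,0,0,0,0,0],
  ],
  grip_force=40,
)

```text
time_s: 11.85
eef_pos: [576.0, 1.7, 114.3]
orientation: [0.37, 3.119, -0.0]
ft_force: [-0.1, -0.0, 0.5]
opening: 35.0
```

Call:
arm_command(
  motion=[
    [255,0,0,0,0,0,0],
    [255,0,0,0,0,0,0],
    [255,0,0,0,0,0,0],
    [255,0,0,0,0,0,0],
    [255,0,0,0,0,0,0],
    [255,0,0,0,0,0,0],
  ],
)

```text
time_s: 12.35
eef_pos: [574.9, 2.1, 114.8]
orientation: [-0.371, -3.119, -0.001]
ft_force: [-4.4, 1.9, 5.1]
opening: 13.3
```

```bash
cat > pin.py <<'E'
from h import *
import sys
s,M=st()
c=snap("wrist",sys.argv[1])
hsv=cv2.cvtColor(c["pixels"],cv2.COLOR_RGB2HSV)
m=cv2.inRange(hsv,(20,150,90),(33,255,255))  # yellow carrier
n,l,a,ce=cv2.connectedComponentsWithStats(m); i=1+np.argmax(a[1:,4]); print('yellow',a[i],ce[i].round(1))
ax=np.array([575.2,2.1]);p=world(c,[ce[i]],82)[0]; print('carrier from axis mm',(p[:2]-ax).round(1),np.linalg.norm(p[:2]-ax).round(1))
ys,xs=np.nonzero(l==i); w=world(c,np.c_[xs,ys],82)[:,:2]-ax; r=np.hypot(*w.T); print('r range',np.percentile(r,[3,97]).round(1))
E
python3 pin.py p0
```

```text
t 12.35 p [574.9   2.1 114.8] yaw 166.4 z [-0.001  0.001 -1.   ] F [-4.4  1.9  5.1] T [0.62 1.7  0.03] op 13.3 q [ 0.28  0.37 -0.05 -0.   -1.15 -0.51]
yellow [284 175  11  12  21] [288.5 181.3]
carrier from axis mm [ 10.7 -37.7] 39.2
r range [36.2 42.7]
```

Call:
arm_command(
  motion=[
    [255,0.001,0,0,0,0,0],
    [255,0,0,0,0,0,0.04],
    [255,0,0,0,0,0,0.04],
    [255,0,0,0,0,0,0.04],
    [255,0,0,0,0,0,0.04],
    [255,0,0,0,0,0,0.04],
  ],
)

```text
time_s: 12.9
eef_pos: [574.7, 2.1, 114.7]
orientation: [0.683, 3.066, 0.001]
ft_force: [-2.7, 1.7, 4.6]
opening: 13.4
```

```bash
python3 pin.py p1
```

```text
t 12.9 p [574.7   2.1 114.7] yaw 154.9 z [ 0.001  0.    -1.   ] F [-2.7  1.7  4.6] T [0.45 1.1  0.25] op 13.4 q [ 0.28  0.37 -0.05  0.   -1.15 -0.71]
yellow [264 182  17  13  37] [272.4 187.2]
carrier from axis mm [ 11.9 -39.7] 41.5
r range [37.  45.2]
```

Call:
arm_command(
  motion=[
    [255,0,0,0,0,0,0.04],
    [255,0,0,0,0,0,0.04],
    [255,0,0,0,0,0,0.04],
    [255,0,0,0,0,0,0.04],
    [255,0,0,0,0,0,0.04],
  ],
)

```text
time_s: 13.37
eef_pos: [574.6, 2.2, 114.7]
orientation: [0.984, 2.983, 0.001]
ft_force: [-3.7, 1.0, 5.4]
opening: 13.3
```

```bash
python3 pin.py p2
```

```text
t 13.37 p [574.6   2.2 114.7] yaw 143.5 z [ 0.001  0.    -1.   ] F [-3.7  1.   5.4] T [0.73 1.46 0.35] op 13.3 q [ 0.28  0.37 -0.05 -0.   -1.15 -0.91]
yellow [237 170  14  20  31] [242.6 180.4]
carrier from axis mm [ 13.9 -53. ] 54.8
r range [52.8 55.7]
```

Call:
arm_command(
  motion=[
    [255,0,0,0,0,0,0.04],
    [255,0,0,0,0,0,0.04],
    [255,0,0,0,0,0,0.04],
    [255,0,0,0,0,0,0.04],
    [255,0,0,0,0,0,0.04],
  ],
)

```text
time_s: 13.83
eef_pos: [574.4, 2.3, 114.7]
orientation: [1.277, 2.87, 0.001]
ft_force: [-5.5, 1.2, 6.1]
opening: 13.6
```

```bash
python3 pin.py p3; python3 - <<'E'
from h import *
ims=[np.load(f'pics/p{i}.npz')["pixels"][100:250,220:420,::-1] for i in (0,1,2,3)]
o=np.vstack([np.hstack(ims[:2]),np.hstack(ims[2:])]); cv2.imwrite('pics/pp.png',cv2.resize(o,None,fx=2,fy=2,interpolation=cv2.INTER_CUBIC))
E
```

```text
t 13.83 p [574.4   2.3 114.7] yaw 132.0 z [ 0.  0. -1.] F [-5.5  1.2  6.1] T [0.85 1.61 0.21] op 13.6 q [ 0.28  0.37 -0.06 -0.   -1.15 -1.11]
yellow [225 193   9  11  29] [228.5 198.4]
carrier from axis mm [ 15.4 -54.2] 56.3
r range [54.1 57.4]
```

View pics/pp.png

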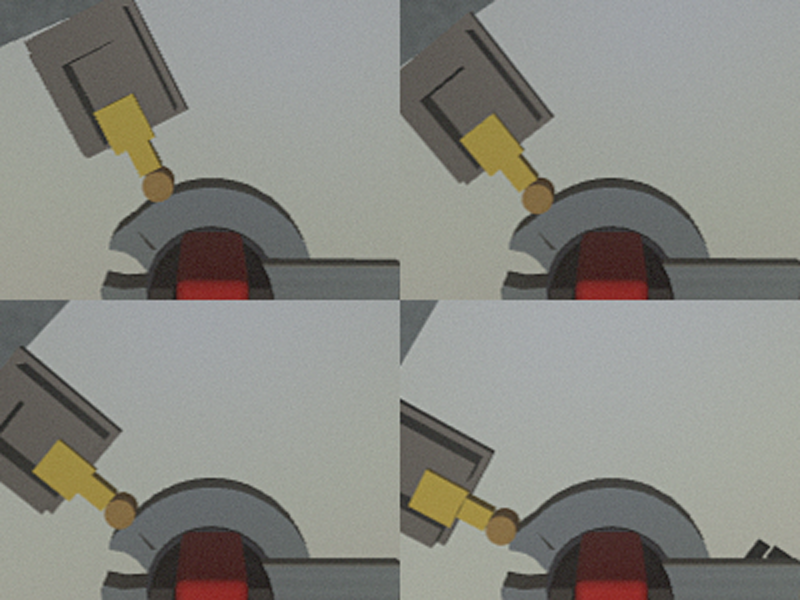

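The four tiles show the cam turning with the tool. The pin is up on the rise near the crest, and the notch is about 0.25–0.3 rad away.

```bash
cat > pin.py <<'E'
from h import *
import sys
ax=np.array([575.2,2.1])
def an(c):
    hsv=cv2.cvtColor(c["pixels"],cv2.COLOR_RGB2HSV)
    m=cv2.inRange(hsv,(12,90,60),(33,255,255)); m[:60]=0
    n,l,a,ce=cv2.connectedComponentsWithStats(m); i=1+np.argmax(a[1:,4])
    ys,xs=np.nonzero(l==i); w=world(c,np.c_[xs,ys],82)[:,:2]-ax; r=np.hypot(*w.T)
    print('area',a[i][4],'c',ce[i].round(1),'r min/mean/max',np.percentile(r,[2,50,98]).round(1))
if sys.argv[1]=='old':
    for i in range(4): an(np.load(f'pics/p{i}.npz'))
else:
    st(); an(snap("wrist",sys.argv[1]))
E
python3 pin.py old
```

```text
area 929 c [287.4 171.6] r min/mean/max [28.8 45.4 55.4]
area 932 c [273.4 180.6] r min/mean/max [28.8 45.2 55.2]
area 934 c [261.6 191.5] r min/mean/max [29.2 45.3 55.7]
area 920 c [249.7 203.4] r min/mean/max [30.8 46.8 57.3]
```

Call:
arm_command(
  motion=[
    [255,0,0,0,0,0,0.03],
    [255,0,0,0,0,0,0.03],
    [255,0,0,0,0,0,0.03],
    [255,0,0,0,0,0,0],
    [255,0,0,0,0,0,0],
  ],
)

```text
time_s: 14.3
eef_pos: [574.3, 2.4, 114.7]
orientation: [-1.403, -2.81, -0.001]
ft_force: [-5.4, 2.6, 7.8]
opening: 13.3
```

```bash
python3 pin.py p4
```

```text
t 14.3 p [574.3   2.4 114.7] yaw 126.9 z [ 0.     0.001 -1.   ] F [-5.4  2.6  7.8] T [ 0.81  1.74 -0.16] op 13.3 q [ 0.28  0.37 -0.05 -0.   -1.15 -1.2 ]
area 925 c [246.7 210.2] r min/mean/max [30.8 46.8 57.5]
```

Call:
arm_command(
  motion=[
    [255,0,0,0,0,0,0.02],
    [255,0,0,0,0,0,0.02],
    [255,0,0,0,0,0,0.02],
    [255,0,0,0,0,0,0],
    [255,0,0,0,0,0,0],
  ],
)

```text
time_s: 14.77
eef_pos: [574.2, 2.4, 114.7]
orientation: [-1.487, -2.767, -0.001]
ft_force: [-4.6, 1.9, 6.5]
opening: 13.3
```

```bash
python3 pin.py p5
```

```text
t 14.77 p [574.2   2.4 114.7] yaw 123.5 z [ 0.     0.001 -1.   ] F [-4.6  1.9  6.5] T [ 0.91  1.81 -0.08] op 13.3 q [ 0.28  0.37 -0.06 -0.   -1.15 -1.26]
area 921 c [246.  215.1] r min/mean/max [30.3 46.1 57. ]
```

Call:
arm_command(
  motion=[
    [255,0,0,0,0,0,0.02],
    [255,0,0,0,0,0,0.02],
    [255,0,0,0,0,0,0],
    [255,0,0,0,0,0,0],
  ],
)

```text
time_s: 15.15
eef_pos: [574.2, 2.4, 114.7]
orientation: [-1.542, -2.737, -0.001]
ft_force: [-4.7, 2.3, 7.1]
opening: 13.2
```

```bash
python3 pin.py p6
```

```text
t 15.15 p [574.2   2.4 114.7] yaw 121.2 z [ 0.     0.001 -1.   ] F [-4.7  2.3  7.1] T [ 0.97  1.8  -0.17] op 13.2 q [ 0.28  0.37 -0.06 -0.   -1.15 -1.3 ]
area 906 c [247.1 218.9] r min/mean/max [29.  45.  55.7]
```

Call:
arm_command(
  motion=[
    [255,0,0,0,0,0,0.02],
    [255,0,0,0,0,0,0],
    [255,0,0,0,0,0,0],
  ],
)

```text
time_s: 15.45
eef_pos: [574.2, 2.4, 114.7]
orientation: [-1.569, -2.721, -0.001]
ft_force: [-5.6, 2.7, 7.6]
opening: 13.3
```

```bash
python3 pin.py p7; python3 - <<'E'
from h import *
ims=[cv2.resize(np.load(f'pics/p{i}.npz')["pixels"][130:270,200:330,::-1],None,fx=3,fy=3,interpolation=cv2.INTER_CUBIC) for i in (4,7)]
cv2.imwrite('pics/p7c.png',np.hstack(ims))
E
```

```text
t 15.45 p [574.2   2.4 114.7] yaw 120.0 z [-0.     0.001 -1.   ] F [-5.6  2.7  7.6] T [ 0.97  1.89 -0.15] op 13.3 q [ 0.28  0.37 -0.06 -0.   -1.15 -1.32]
area 897 c [248.4 220.9] r min/mean/max [28.1 44.1 54.7]
```

View pics/p7c.png

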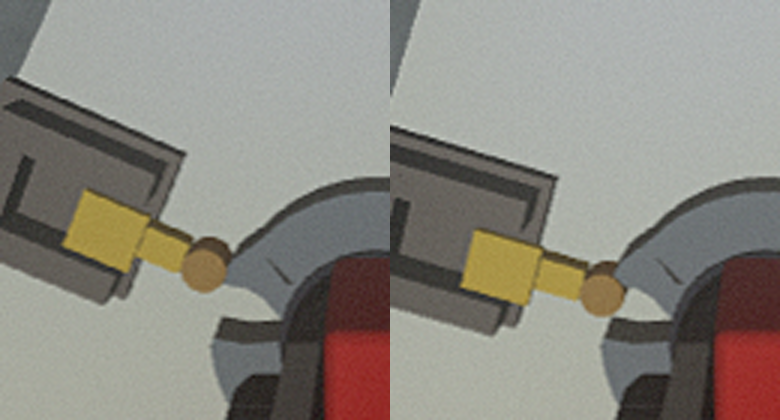

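The pin is rolling over the notch's leading corner, so I'll keep to small steps.

Call:
arm_command(
  motion=[
    [255,0,0,0,0,0,0.02],
    [255,0,0,0,0,0,0],
    [255,0,0,0,0,0,0],
  ],
)

```text
time_s: 15.75
eef_pos: [574.1, 2.5, 114.7]
orientation: [-1.597, -2.705, -0.001]
ft_force: [-5.5, 3.5, 7.6]
opening: 13.6
```

```bash
python3 pin.py p8
```

```text
t 15.75 p [574.1   2.5 114.7] yaw 118.9 z [-0.     0.001 -1.   ] F [-5.5  3.5  7.6] T [ 0.98  1.92 -0.32] op 13.6 q [ 0.28  0.37 -0.06 -0.   -1.15 -1.34]
area 885 c [251.2 223.4] r min/mean/max [26.2 42.3 53. ]
```

Call:
arm_command(
  motion=[
    [255,0,0,0,0,0,0.02],
    [255,0,0,0,0,0,0],
    [255,0,0,0,0,0,0],
  ],
)

```text
time_s: 16.05
eef_pos: [574.2, 2.4, 114.7]
orientation: [-1.623, -2.689, -0.001]
ft_force: [-5.9, 3.3, 6.8]
opening: 13.1
```

```bash
python3 pin.py p9
```

```text
t 16.05 p [574.2   2.4 114.7] yaw 117.8 z [-0.     0.001 -1.   ] F [-5.9  3.3  6.8] T [ 0.95  1.85 -0.24] op 13.1 q [ 0.28  0.37 -0.06 -0.   -1.15 -1.36]
area 862 c [257.9 226.7] r min/mean/max [22.3 38.6 49.1]
```

Call:
arm_command(
  motion=[
    [255,0,0,0,0,0,0],
    [255,0,0,0,0,0,0],
    [255,0,0,0,0,0,0],
  ],
)

```text
time_s: 16.35
eef_pos: [574.2, 2.4, 114.7]
orientation: [-1.623, -2.689, -0.001]
ft_force: [-5.0, 2.8, 7.1]
opening: 13.3
```

```bash
python3 pin.py p10
```

```text
t 16.35 p [574.2   2.4 114.7] yaw 117.8 z [-0.     0.001 -1.   ] F [-5.   2.8  7.1] T [ 0.94  1.86 -0.19] op 13.3 q [ 0.28  0.37 -0.06 -0.   -1.15 -1.36]
area 863 c [257.9 226.6] r min/mean/max [22.4 38.6 49.1]
```

Call:
arm_command(
  motion=[
    [255,0,0,0,0,0,0.015],
    [255,0,0,0,0,0,0],
    [255,0,0,0,0,0,0],
  ],
)

```text
time_s: 16.65
eef_pos: [574.2, 2.4, 114.7]
orientation: [-1.643, -2.677, -0.001]
ft_force: [-6.0, 3.5, 6.4]
opening: 13.3
```

```bash
python3 pin.py p11
```

```text
t 16.65 p [574.2   2.4 114.7] yaw 116.9 z [ 0.     0.001 -1.   ] F [-6.   3.5  6.4] T [ 0.93  1.85 -0.08] op 13.3 q [ 0.28  0.37 -0.06 -0.   -1.15 -1.38]
area 866 c [257.6 227.5] r min/mean/max [22.3 38.6 49.2]
```

The pin's depth didn't change, so it is at the end of its travel. Letting go and lifting.

Call:
arm_command(
  motion=[
    [150,0,0,0,0,0,0],
    [150,0,0,0,0,0,0],
    [150,0,0,0,0,0,0],
    [150,0,0,0,0,0,0],
    [150,0,0,-0.01,0,0,0],
    [150,0,0,-0.02,0,0,0],
    [150,0,0,-0.025,0,0,0],
    [150,0,0,-0.025,0,0,0],
    [150,0,0,-0.02,0,0,0],
    [150,0,0,0,0,0,0],
  ],
)

```text
time_s: 17.53
eef_pos: [577.1, 1.7, 219.8]
orientation: [1.64, 2.67, 0.008]
ft_force: [1.0, 0.5, -0.3]
opening: 35.2
```

Call:
arm_command(
  motion=[
    [150,0,0,0,0,0,0],
    [150,0,0,0,0,0,0],
    [150,0,0,0,0,0,0],
  ],
)

```text
time_s: 17.78
eef_pos: [574.1, 1.9, 212.8]
orientation: [-1.644, -2.675, 0.002]
ft_force: [-0.2, -0.3, -1.8]
opening: 35.4
```

```bash
python3 pin.py p12; python3 - <<'E'
from h import *
im=np.load('pics/p12.npz')["pixels"][110:330,180:440,::-1]
cv2.imwrite('pics/end.png',cv2.resize(im,None,fx=2.5,fy=2.5,interpolation=cv2.INTER_CUBIC))
E
```

```text
t 17.78 p [574.1   1.9 212.8] yaw 116.9 z [-0.002 -0.    -1.   ] F [-0.2 -0.3 -1.8] T [0.07 0.01 0.01] op 35.4 q [ 0.28  0.31  0.12 -0.   -1.38 -1.38]
area 364 c [281.3 187.2] r min/mean/max [22.5 38.8 49.1]
```

View pics/end.png

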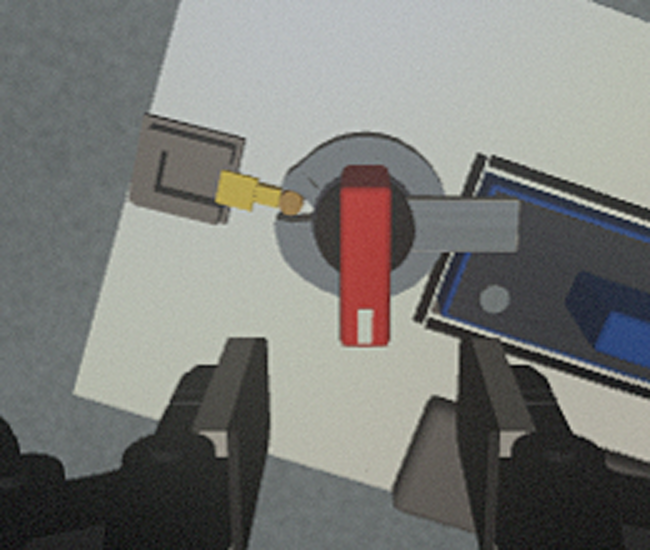

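The pin at (291,203) sits in the notch, the tongue lies over the cassette's end, and the gripper is clear. I'll compare the bystanders numerically, then hand in.

```bash
python3 - <<'E'
from h import *
a=np.load('pics/top1.npz')["pixels"].astype(int); b=snap("top","top2")["pixels"].astype(int)
d=np.abs(a-b).max(2)
for n,(x,y,w) in dict(orange=(388,236,18),stapler=(203,246,22),mug=(197,190,14),phone=(462,205,16),pot=(343,148,12),tape=(457,250,20),blueold=(403,195,18)).items():
    print(n,(d[y-w:y+w,x-w:x+w]>45).mean().round(3))
bot.finish_job()
E
```

```text
orange 0.0
stapler 0.077
mug 0.024
phone 0.0
pot 0.0
tape 0.0
blueold 0.364
the job is handed in; nothing more can be done
```

```bash
python3 - <<'E'
from h import *
for f in('top1','top2'):
    im=np.load(f'pics/{f}.npz')["pixels"][224:268,175:230]
    m=cv2.inRange(cv2.cvtColor(im,cv2.COLOR_RGB2HSV),(0,150,60),(8,255,255)); ys,xs=np.nonzero(m); print(f,len(xs),xs.mean(),ys.mean(),xs.min(),xs.max(),im[5,5],im[-5,-5],im[5,-5])
E
```

```text
top1 299 25.301003344481604 21.82943143812709 7 43 [134 141 142] [131 137 140] [135 142 144]
top2 299 25.301003344481604 21.82943143812709 7 43 [131 137 139] [140 131 112] [196 185 161]
```

The blue cassette is fully home in the bay and the sprung pin is down in the cam's notch. The knob is released, with the gripper clear above it. The job was handed in at about 18 s on the robot's clock.

- **Cassette:** I gripped it by the rib, lined it up with the bay from the wrist camera and pushed it down. It stopped at the expected height with 11 N of contact force. After I let go, the picture showed it level in the bay.
- **Knob and pin:** I turned the knob clockwise about 0.86 rad in small steps until the wrist camera showed the pin drop. I then turned 0.015 rad further, within the notch's play, and the pin's depth did not change. The last picture shows the pin in the notch and the tongue over the cassette's end.
- **Pin depth:** it measured about 6.5 mm, against the nominal 7 mm. I put the gap down to camera scale.
- **Knob torque:** readings stayed below about 0.35 N m, but they changed sign during the turn, so they are only a rough guide.
- **Other things on the desk:** the top view shows no change at the orange cassette, phone, pen pot or tape. Some pixels changed around the stapler and mug. The stapler's red outline is exactly where it was, so there the arm is probably in view. I did not check the mug further, but the arm's planned path did not go near it.

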